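# Work the spice doser through a full dose and zero its peak pointer

### The arm

A 6-joint arm with a two-finger parallel gripper is mounted at the origin on the work surface. World frame = base frame: x ahead of the robot, y to its left, z up, the work surface at z = 0. Lengths are in m, angles in rad, forces in N, time in s.
With the tool pointing down it reaches from about 0.275 to 0.775 m from the base axis. Payload 14.6 kg.
Tool frame: the origin (TCP) lies midway between the tips of the shut fingers; the grasp point (between the pads) lies 19 mm behind it; z points along the fingers, y is the line along which they close (so a half turn about z gives the same grasp; the last joint's range is limited). The gripper opens to 85 mm and grips with 20 to 120 N. Pads are 22 mm wide; open, the fingers measure 114 mm over their backs; the gripper's body (76 mm by 85 mm) begins 54 mm behind the grasp point. The pads swing forward as they close: fully open they stand 13 mm farther back than shut.
Start: joints at [0.987, 0.263, -0.048, 1.259, 0, 1.415], TCP at [0.218, 0.477, 0.231] pointing down, gripper open.
Joint ranges: [-2.65, 2.65], [-0.89, 1.7], [-1.18, 1.37], [-2.13, 2.11], [-1.35, 1.29], [-3.14, 3.14]. Speed limits (rad/s): [1.89, 1.89, 2.57, 2.79, 3.14, 3.14].

### API

Orientations are given as a rotation vector (axis times angle).
In Python, from station import manip gives the robot as it stands.
- The arm moves only by the tool carry_out, never from a script. Its argument "motion" is a list of rows, each a list of 5 numbers: the shift along the tool's x, y, z in m, then the turn about the tool's z in rad, then the opening, from -1 (shut) to 1 (fully open). In form: [[dx, dy, dz, spin, grip], ...]. A call has 1 to 10 rows; each row shifts and turns the commanded pose from where the row before left it, along the tool's axes as they then stand; what a row does not reach is not made up. A row lasts 1/12 s, in which the tool goes at most 41.7 mm and 7.16 degrees, less where a joint would pass 70% of its speed; a pose out of reach is approached as far as the arm can. A call with a gripper value outside its range is refused whole. The fingers move at their own pace and stop on an object; the grip force is fixed at half the most. Time passes only in rows, so rows that do not move let the fingers close. It gives the time, the measured TCP pose, the force, the opening and the grip force at its end, in the units of the state.
- manip.get_obs(): the state, without advancing time (a new reading comes with each control period).
- manip.read_camera(name): name is "scene" or "top" or "wrist"; returns a dict with "color" (420x560x3 uint8, blue, green, red), "fx", "fy", "cx", "cy" (pixels), "k1" (the pictures are not rectified: a ray, as slopes to the right and down, at radius r is drawn at 1 + k1 r^2 times it, then the intrinsics apply), "pose" (4x4, takes a point from camera to world coordinates). Camera axes: x right, y down, z forward; pixel columns grow to the right and rows downward; lengths in m; the calibration is good to about 2 mm. A picture is of the moment at which its call begins. There is no depth.
- manip.finish_job(): hands the job in; it is judged then, once.
The state is a dict: "time_s": time; "joint_pos": joint angles; "joint_vel": joint speeds; "tau": joint torques, N m; "ee_pos": TCP position; "tool_rot": TCP orientation; "ft_force": force on the tool from outside, world axes, zero at the start; "wrist_torque": the same for the moment, N m; "opening": opening from 0.0 (shut) to 1.0 (fully open); "gripper_force": force on a finger pad.
Only numpy, scipy, OpenCV 4.12 (cv2) and the standard library are available. Lean on these libraries where they do the work, as an engineer would, in place of code of your own. Each camera call takes 0.05 s, during which the arm holds its last target. There are 200 camera calls.

### The job

Work the empty spice doser through a full dose: pull its black-handled lever round towards you until you feel it come up firmly against the portion stop hidden in the drum, stay there a moment without straining against it, then ease the lever slowly all the way back to rest, never letting it snap. Then turn the red peak pointer on top back to its zero stop and let go. Leave the jars, bowl, plate and tongs where they are.

Things in the scene. Friction and masses are not known exactly. Their poses are not given: they have to be found in the camera images.
- doser: Spice doser, fixed to the slab: base plate 240 x 150 x 14 mm, grey column, empty glass jar and over it an aluminium drum, 128 mm in diameter, with a white dial on top, 156 mm above the slab. Behind (+x) a clear hopper with black cap, 162 mm high, 43 mm in radius, 125 mm from the drum axis. Origin: on the slab, on the drum's vertical axis, about which lever and pointer turn; x to the hopper, z up.
- doser_lever (a joint): Angle of the sprung lever, rad. 0 = at rest, pointing along the doser's +y; it grows counter-clockwise from above, towards the doser's -x (the robot), 1.5 at most. Tangential pull at the handle: 2.0 N at 0, plus 4.7 N per rad, plus 1.7 N per rad/s. Let go when drawn it snaps back (over 1.5 rad/s is too fast); within 0.1 rad of rest it may be let go.
- handle_top (a point): Centre of the top of the lever's handle: an upright black round post, 26 mm in diameter, 90 mm long, top 215 mm above the slab, axis 150 mm from the drum axis. The steel arm carrying it, 16 mm thick, reaches up to 138 mm above the slab; above that the post is free all round. It does not spin on the lever.
- portion_unit: Portion stop, closed in the drum, out of sight and reach. Origin on the slab, on the drum axis (tells nothing of its setting). Between 0.75 and 1.2 rad, anew each time, the lever meets its sprung buffer: from there the pull at the handle rises by a further 1.3 N per mm (200 N per rad). 2.5 N beyond the lever spring's pull is firm enough, 16 N beyond it strains the stop.
- peak_pointer (a joint): Angle of the red peak pointer, rad. 0 = at its zero stop: needle and grip bar along the doser's +y, needle at the red mark. Grows counter-clockwise from above; starts at 0.1 to 0.5. The lever pushes it ahead, 0.03 rad short of the lever's own angle, and it stays at the highest reading, held by 0.06 Nm of friction. It cannot go back past a drawn lever.
- pointer_grip (a point): On the drum axis, 185 mm above the slab, in the pointer's red grip bar, to be pinched across from above. Bar: 60 mm long, 14 mm thick, from 162 to 192 mm above the slab, on a red disc of 30 mm radius. This point's x points across the bar, y along it to the needle.
- turntable: White plastic spice turntable, 240 mm in diameter, 28 mm high; it turns freely. Three jars stand on it. Origin: underside centre.
- jar_a: Empty glass jar with steel lid, 54 mm in diameter, 95 mm high, on the turntable. Origin: underside centre.
- jar_b: As jar_a.
- jar_c: As jar_a.
- bowl: Steel mixing bowl, 170 mm across, 70 mm high, on the slab. Origin: underside centre.
- plate: Green ceramic plate, 180 mm across, 20 mm high, on the slab. Origin: underside centre.
- tongs: Aluminium tongs lying flat on the slab, 190 mm long, 12 mm high. Origin: on the slab at their middle; x along their length.

How it is judged:
On the way, in this order (a step that is already met when the one before it is completed fails the run):
1. the lever is pulled firmly up against the hidden portion stop (over 8 N on the stop, for 0.2 s) (contact force between portion_unit and anything else above 8 N), for 0.2 s.
2. the lever is back at rest, within 0.04 rad of home (value of joint doser_lever below 0.04 rad), for 0.2 s.
At the end, for the whole second after the job is handed in: The lever is at rest at home (within 0.04 rad) and the red peak pointer is back at its zero stop (within 0.06 rad), both still and let go (value of joint doser_lever below 0.04 rad and value of joint peak_pointer below 0.06 rad and velocity of joint peak_pointer between -0.05 and 0.05 rad/s and velocity of joint doser_lever between -0.05 and 0.05 rad/s); the robot touches nothing.
It fails at once if the portion stop is strained (over 60 N on it, about 16 N at the handle beyond the spring) (contact force between portion_unit and anything else above 60 N).
It fails at once if the lever snaps back (faster than 1.5 rad/s) (velocity of joint doser_lever below -1.5 rad/s).
It fails at once if a jar, the bowl, the plate or the tongs is moved by more than 20 mm (distance of any of jar_a, jar_b, jar_c, bowl, plate, tongs from where it was at the start of the episode above 0.02 m).
It also fails if it takes over 72 s, if anything falls off the work surface, if the arm or the gripper's body presses on something with over 40 N, if the wrist force passes 120 N, or if a joint passes its speed limit or range.

## Working session

There is one attempt and no reset: what is moved stays moved. The work goes in short steps, Python scripts to look and compute and a tool call to move; the robot and the scene stay as the last step left them, time stands still between calls to the robot, and variables do not carry over. Pictures are saved under pics/ and viewed, at most 10 in all, crops included, and the job is handed in when it is done.

Besides the shell and the picture viewer there is one more tool, called after "Emit:" as name(argument=value, ...), one argument or row to a line, values as JSON. carry_out: Moves the arm, as the interface text tells. Its arguments: {"type":"object","properties":{"motion":{"type":"array","items":{"type":"array","items":{"type":"number"}}}},"required":["motion"]}

```bash
mkdir -p pics; cat > h.py <<'E'
import numpy as np, cv2
from station import manip
def ray(c,u,v):
    K=np.array([[c["fx"],0,c["cx"]],[0,c["fy"],c["cy"]],[0,0,1.]])
    p=cv2.undistortPoints(np.array([[[u,v]]],float),K,np.array([c["k1"],0,0,0.]))[0,0]
    P=np.array(c["pose"]); return P[:3,3],P[:3,:3]@np.array([p[0],p[1],1.])
def atz(c,u,v,z):
    o,d=ray(c,u,v); return o+d*(z-o[2])/d[2]
def tri(obs):
    A=np.zeros((3,3));b=np.zeros(3)
    for c,u,v in obs:
        o,d=ray(c,u,v);d=d/np.linalg.norm(d);M=np.eye(3)-np.outer(d,d);A+=M;b+=M@o
    x=np.linalg.solve(A,b)
    res=[np.linalg.norm(np.cross(x-ray(c,u,v)[0],ray(c,u,v)[1]/np.linalg.norm(ray(c,u,v)[1]))) for c,u,v in obs]
    return x,res
def proj(c,X):
    P=np.linalg.inv(np.array(c["pose"])); K=np.array([[c["fx"],0,c["cx"]],[0,c["fy"],c["cy"]],[0,0,1.]])
    return cv2.projectPoints(np.array(X,float).reshape(-1,3),cv2.Rodrigues(P[:3,:3])[0],P[:3,3],K,np.array([c["k1"],0,0,0.]))[0].reshape(-1,2)
E
python3 - <<'E'
from h import *
import pickle
d={}
for n in ("scene","top"):
    c=manip.read_camera(n);d[n]=c;cv2.imwrite(f"pics/{n}0.png",c["color"])
    print(n,np.round(c["pose"],3).tolist(),c["fx"],c["k1"])
pickle.dump(d,open("c0.pkl","wb"))
print(manip.get_obs())
E
```

```text
scene [[0.672, 0.704, -0.232, 0.793], [0.741, -0.637, 0.212, -0.24], [0.002, -0.314, -0.949, 1.151], [0.0, 0.0, 0.0, 1.0]] 410.03484012470295 -0.028371681547396
top [[0.009, -0.987, 0.161, 0.347], [-1.0, -0.006, 0.02, -0.008], [-0.019, -0.161, -0.987, 1.435], [0.0, 0.0, 0.0, 1.0]] 463.4576907399279 -0.0550416789003124
{'time_s': 0.1, 'joint_pos': array([ 9.86706751e-01,  2.63484281e-01, -4.88551855e-02,  1.25941198e+00,
        1.73609602e-06,  1.41548529e+00]), 'joint_vel': array([ 0.00012808,  0.00049938,  0.00201355,  0.00062432, -0.0018521 ,
       -0.00142923]), 'tau': array([ 2.97785140e-03, -6.38574028e+01,  3.85065830e+01,  9.87160573e-03,
       -1.84586643e-04, -9.49543761e-06]), 'ee_pos': array([0.21814794, 0.47726427, 0.23087514]), 'tool_rot': array([-6.68302255e-01, -3.06933153e+00,  1.39779756e-03]), 'ft_force': array([-0.71648535,  0.69916786,  0.37865281]), 'wrist_torque': array([0.01093202, 0.0654705 , 0.02720092]), 'gripper_force': 0.0, 'opening': 0.999479402990124}
```

View pics/scene0.png

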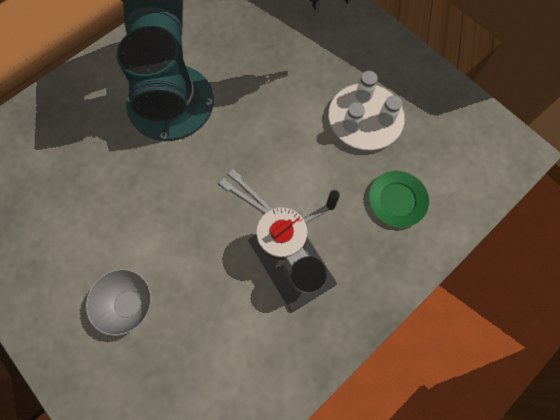

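View pics/top0.png

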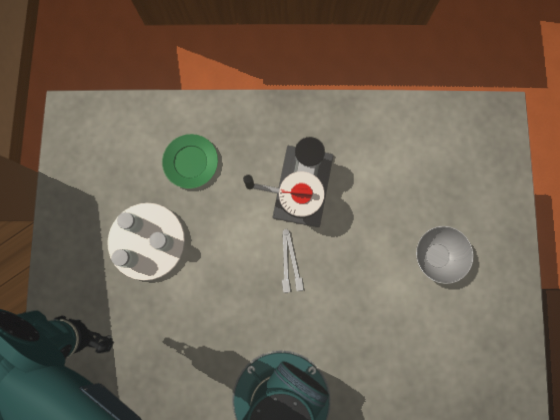

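The scene shows the doser drum at about (282,232), the handle at (333,199) and the hopper at (308,273). In the top view the drum is at (302,194), the handle at (249,181) and the hopper at (310,151). I'll enlarge both to read them more closely.

```bash
python3 - <<'E'
import cv2,numpy as np
a=cv2.imread("pics/scene0.png")[180:300,245:345];b=cv2.imread("pics/top0.png")[130:230,235:335]
a=cv2.resize(a,(400,480),interpolation=cv2.INTER_CUBIC);b=cv2.resize(b,(400,400),interpolation=cv2.INTER_CUBIC)
o=np.zeros((480,800,3),np.uint8);o[:,:400]=a;o[:400,400:]=b
cv2.imwrite("pics/crop1.png",o)
E
```

```text
(no output)
```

View pics/crop1.png

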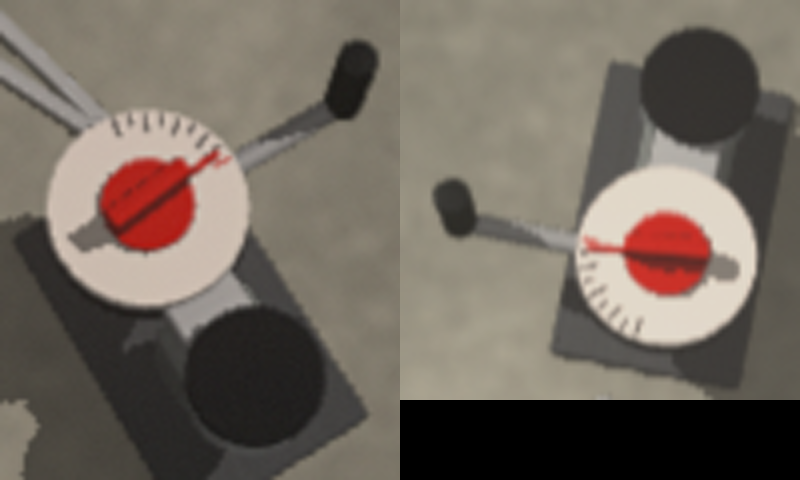

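```bash
python3 - <<'E'
from h import *
import pickle
d=pickle.load(open("c0.pkl","rb"));S,T=d["scene"],d["top"]
f=lambda x,y,ox,oy:((x+.5)/4-.5+ox,(y+.5)/4-.5+oy)
s=lambda x,y:(S,*f(x,y,245,180)); t=lambda x,y:(T,*f(x-400,y,235,130))
P={}
for n,a,b in (("handle",(358,57),(452,192)),("dial",(148,208),(667,256)),("hopper",(255,377),(700,87)),("needle",(226,152),(585,243))):
    x,r=tri([s(*a),t(*b)]);P[n]=x;print(n,x.round(4),np.round(r,4))
o=P["dial"];print("drum-hopper",np.linalg.norm((P["hopper"]-o)[:2]),"drum-handle",np.linalg.norm((P["handle"]-o)[:2]))
for n in("handle","hopper","needle"):
    v=P[n]-o;print(n,"angle",np.arctan2(v[1],v[0]))
E
```

```text
handle [0.6252 0.0925 0.2158] [0.0007 0.0007]
dial [ 0.5958 -0.0541  0.1474] [0.0001 0.0001]
hopper [ 0.7192 -0.0778  0.1483] [0.0002 0.0002]
needle [0.6033 0.0045 0.1573] [0.001 0.001]
drum-hopper 0.1256344195624264 drum-handle 0.1495433292389035
handle angle 1.3729770186227945
hopper angle -0.18923384930675582
needle angle 1.4431527175647942
```

Emit:
carry_out(
  motion=[
    [0,0,-0.03,0,1],
    [0,0,-0.03,0,1],
    [-0.0265,-0.009,0,0,1],
    [-0.0265,-0.009,0,0,1],
    [-0.0265,-0.009,0,0,1],
    [-0.0265,-0.009,0,0,1],
    [-0.0265,-0.009,0,0,1],
    [-0.0265,-0.009,0,0,1],
    [-0.0265,-0.009,0,0,1],
    [-0.0265,-0.009,0,0,1],
  ],
)

```text
time_s: 0.93
ee_pos: [0.3818, 0.3227, 0.2911]
tool_rot: [-0.668, -3.069, 0.0]
ft_force: [0.4, 0.4, 0.7]
opening: 1.001
gripper_force: 0.0
```

Emit:
carry_out(
  motion=[
    [-0.0265,-0.009,0,0,1],
    [-0.0265,-0.009,0,0,1],
    [-0.0265,-0.009,0,0,1],
    [-0.0265,-0.009,0,0,1],
    [-0.0265,-0.009,0,0,1],
    [-0.0265,-0.009,0,0,1],
    [-0.0265,-0.009,0,0,1],
    [-0.0265,-0.009,0,0,1],
    [-0.0265,-0.009,0,0,1],
    [-0.0265,-0.009,0,0,1],
  ],
)

```text
time_s: 1.77
ee_pos: [0.5855, 0.1307, 0.291]
tool_rot: [-0.668, -3.069, 0.0]
ft_force: [-0.3, 0.7, 0.5]
opening: 1.003
gripper_force: 0.0
```

Emit:
carry_out(
  motion=[
    [-0.0265,-0.009,0,0,1],
    [0,0,0,0.12,1],
    [0,0,0,0.12,1],
    [0,0,0,0.12,1],
    [0,0,0,0.12,1],
    [0,0,0,0.12,1],
    [0,0,0,0.12,1],
    [0,0,0,0.12,1],
    [0,0,0,0.12,1],
    [0,0,0,0.12,1],
  ],
)

```text
time_s: 2.6
ee_pos: [0.605, 0.1126, 0.2909]
tool_rot: [-2.158, -2.282, 0.001]
ft_force: [1.2, -0.3, 0.2]
opening: 1.0
gripper_force: 0.0
```

Emit:
carry_out(
  motion=[
    [0,0,0,0.12,1],
    [0,0,0,0.12,1],
    [0,0,0,0.02,1],
    [0,0,0,0,1],
    [0,0,0,0,1],
  ],
)

```text
time_s: 3.02
ee_pos: [0.6051, 0.1126, 0.2911]
tool_rot: [-2.426, -1.995, 0.0]
ft_force: [-0.4, -0.3, 0.2]
opening: 1.002
gripper_force: 0.0
```

```bash
cat >> h.py <<'E'
from scipy.spatial.transform import Rotation as Rn
C=np.array([.596,-.0541]); YAW=-.193
def st(o=None):
    o=o or manip.get_obs();R=Rn.from_rotvec(o["tool_rot"]).as_matrix();return np.array(o["ee_pos"]),R,np.arctan2(R[1,1],R[0,1]),o
E
python3 - <<'E'
from h import *
p,R,y,o=st()
print(p,R.round(3).tolist(),y,o["ft_force"],o["joint_pos"])
print("delta tool to handle",R.T@(np.array([.6252,.0925,.172])-p))
c=manip.read_camera("wrist");cv2.imwrite("pics/w1.png",c["color"]);import pickle;pickle.dump(c,open("w1.pkl","wb"))
print(proj(c,[[.6252,.0925,.215],[.596,-.054,.156]]),np.round(c["pose"],3).tolist())
E
```

```text
[0.6050651  0.11260004 0.29109934] [[0.193, 0.981, -0.0], [0.981, -0.193, -0.0], [-0.0, -0.0, -1.0]] -0.19428275910273646 [-0.36633749 -0.27759347  0.18166649] [ 5.16757037e-02  4.21588562e-01  3.54267711e-01  1.50384183e+00
 -1.23170961e-05  1.81675477e+00]
delta tool to handle [-0.01582254  0.02367862  0.11909261]
[[313.65372153 242.92532925]
 [302.40429801 363.8328682 ]] [[0.981, -0.184, -0.056, 0.619], [-0.193, -0.94, -0.283, 0.184], [-0.0, 0.289, -0.957, 0.433], [0.0, 0.0, 0.0, 1.0]]
```

View pics/w1.png

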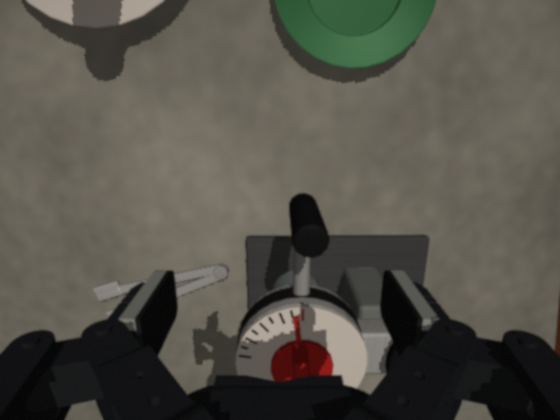

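The handle top shows at (314,240); the triangulated point projects to (314,243), so they agree. The needle points at about the lever. Now I'll centre over the post, go down and grip.

Emit:
carry_out(
  motion=[
    [-0.008,0.012,0,0,1],
    [-0.008,0.0117,0,0,1],
    [0,0,0,0,1],
    [0,0,0.03,0,1],
    [0,0,0.03,0,1],
    [0,0,0.03,0,1],
    [0,0,0.029,0,1],
    [0,0,0,0,1],
    [0,0,0,0,1],
  ],
)

```text
time_s: 3.82
ee_pos: [0.6244, 0.0924, 0.1721]
tool_rot: [-2.428, -1.992, 0.003]
ft_force: [0.9, -0.1, 1.3]
opening: 1.0
gripper_force: 0.0
```

Emit:
carry_out(
  motion=[
    [0,0,0,0,-1],
    [0,0,0,0,-1],
    [0,0,0,0,-1],
    [0,0,0,0,-1],
    [0,0,0,0,-1],
    [0,0,0,0,-1],
    [0,0,0,0,-1],
    [0,0,0,0,-1],
    [0,0,0,0,-1],
    [0,0,0,0,-1],
  ],
)

```text
time_s: 4.65
ee_pos: [0.6242, 0.0926, 0.1733]
tool_rot: [-2.429, -1.991, 0.001]
ft_force: [-10.2, 2.1, 11.6]
opening: 0.29
gripper_force: 58.1
```

```bash
python3 - <<'E'
from h import *
p,R,y,o=st();v=p[:2]-C;print(p,y,o["ft_force"],o["wrist_torque"],o["opening"],o["gripper_force"],np.hypot(*v),np.arctan2(v[1],v[0])-YAW-np.pi/2)
E
```

```text
[0.62416184 0.09262647 0.17325922] -0.19737138559088444 [-10.20314151   2.12401989  11.61015239] [0.3277495  1.96876021 0.13946277] 0.2896988615270918 58.080849051475525 0.14940464137782863 0.003371849868635257
```

Emit:
carry_out(
  motion=[
    [-0.0001,-0.006,0,-0.04,-1],
    [-0.0001,-0.006,0,-0.04,-1],
    [-0.0001,-0.006,0,-0.04,-1],
    [-0.0001,-0.006,0,-0.04,-1],
    [-0.0001,-0.006,0,-0.04,-1],
    [0,0,0,0,-1],
    [0,0,0,0,-1],
  ],
)

```text
time_s: 5.23
ee_pos: [0.596, 0.0955, 0.1733]
tool_rot: [2.22, 2.222, 0.003]
ft_force: [1.1, 3.2, 9.2]
opening: 0.292
gripper_force: 59.5
```

```bash
cat > s.py <<'E'
from h import *
p,R,y,o=st();v=p[:2]-C;f=R.T@o["ft_force"];th=np.arctan2(v[1],v[0])-YAW-np.pi/2
print(p.round(4),"yawth",round(y+.1974,4),"th",round(th,4),"r",np.hypot(*v).round(4),"ftool",f.round(2),"open",round(o["opening"],3),o["gripper_force"],"spring",2+4.7*th)
E
python3 s.py
```

```text
[0.596  0.0955 0.1733] yawth 0.1983 th 0.1928 r 0.1496 ftool [ 3.15  1.14 -9.2 ] open 0.292 59.47055160999298 spring 2.9063078333492025
```

Emit:
carry_out(
  motion=[
    [-0.0001,-0.006,0,-0.04,-1],
    [-0.0001,-0.006,0,-0.04,-1],
    [-0.0001,-0.006,0,-0.04,-1],
    [-0.0001,-0.006,0,-0.04,-1],
    [-0.0001,-0.006,0,-0.04,-1],
    [-0.0001,-0.006,0,-0.04,-1],
    [-0.0001,-0.006,0,-0.04,-1],
    [-0.0001,-0.006,0,-0.04,-1],
    [-0.0001,-0.006,0,-0.04,-1],
    [0,0,0,0,-1],
  ],
)

```text
time_s: 6.07
ee_pos: [0.5428, 0.0861, 0.1733]
tool_rot: [1.783, 2.585, 0.003]
ft_force: [1.8, 6.4, 6.9]
opening: 0.288
gripper_force: 59.4
```

```bash
python3 s.py
```

```text
[0.5428 0.0861 0.1733] yawth 0.5607 th 0.5555 r 0.15 ftool [ 5.29  4.   -6.86] open 0.288 59.39493477344513 spring 4.610623408119442
```

Emit:
carry_out(
  motion=[
    [-0.0001,-0.006,0,-0.04,-1],
    [-0.0001,-0.006,0,-0.04,-1],
    [-0.0001,-0.006,0,-0.04,-1],
    [0,0,0,0,-1],
    [0,0,0,0,-1],
  ],
)

```text
time_s: 6.48
ee_pos: [0.5268, 0.0791, 0.1732]
tool_rot: [1.628, 2.686, 0.004]
ft_force: [-0.0, 7.9, 8.9]
opening: 0.288
gripper_force: 59.6
```

```bash
python3 s.py
```

```text
[0.5268 0.0791 0.1732] yawth 0.6785 th 0.6719 r 0.1501 ftool [ 7.02  3.68 -8.91] open 0.288 59.630563259124756 spring 5.157902052435595
```

Emit:
carry_out(
  motion=[
    [0,-0.003,0,-0.02,-1],
    [0,-0.003,0,-0.02,-1],
    [0,0,0,0,-1],
    [0,0,0,0,-1],
  ],
)

```text
time_s: 6.82
ee_pos: [0.5217, 0.0763, 0.1732]
tool_rot: [1.574, 2.718, 0.004]
ft_force: [1.4, 8.3, 9.6]
opening: 0.29
gripper_force: 59.6
```

```bash
python3 s.py
```

```text
[0.5217 0.0763 0.1732] yawth 0.7183 th 0.7107 r 0.15 ftool [ 6.55  5.39 -9.61] open 0.29 59.601101875305176 spring 5.340101181799854
```

Emit:
carry_out(
  motion=[
    [0,-0.003,0,-0.02,-1],
    [0,-0.0015,0,-0.01,-1],
    [0,0,0,0,-1],
    [0,0,0,0,-1],
  ],
)

```text
time_s: 7.15
ee_pos: [0.5179, 0.0741, 0.1732]
tool_rot: [1.533, 2.741, 0.004]
ft_force: [1.5, 6.8, 10.1]
opening: 0.29
gripper_force: 59.6
```

```bash
python3 s.py
```

```text
[0.5179 0.0741 0.1732] yawth 0.7484 th 0.7403 r 0.1501 ftool [  5.01   4.91 -10.04] open 0.29 59.635918736457825 spring 5.479213195945183
```

Emit:
carry_out(
  motion=[
    [0,-0.0015,0,-0.01,-1],
    [0,-0.0022,0,-0.015,-1],
    [0,0,0,0,-1],
    [0,0,0,0,-1],
  ],
)

```text
time_s: 7.48
ee_pos: [0.5147, 0.0721, 0.1732]
tool_rot: [1.498, 2.76, 0.004]
ft_force: [0.1, 8.2, 10.7]
opening: 0.286
gripper_force: 59.7
```

```bash
python3 s.py
```

```text
[0.5147 0.0721 0.1732] yawth 0.7734 th 0.7651 r 0.1501 ftool [  6.84   4.65 -10.71] open 0.286 59.65250909328461 spring 5.595977987041364
```

Emit:
carry_out(
  motion=[
    [0,-0.0015,0,-0.01,-1],
    [0,-0.0022,0,-0.015,-1],
    [0,0,0,0,-1],
    [0,0,0,0,-1],
  ],
)

```text
time_s: 7.82
ee_pos: [0.5116, 0.0701, 0.1733]
tool_rot: [1.464, 2.778, 0.004]
ft_force: [1.1, 8.1, 10.2]
opening: 0.294
gripper_force: 59.7
```

```bash
python3 s.py
```

```text
[0.5116 0.0701 0.1733] yawth 0.7984 th 0.7898 r 0.1501 ftool [  6.05   5.55 -10.21] open 0.294 59.66444492340088 spring 5.712207717423563
```

Emit:
carry_out(
  motion=[
    [0,-0.0015,0,-0.01,-1],
    [0,-0.0022,0,-0.015,-1],
    [0,0,0,0,-1],
    [0,0,0,0,-1],
  ],
)

```text
time_s: 8.15
ee_pos: [0.5086, 0.068, 0.1732]
tool_rot: [1.429, 2.797, 0.004]
ft_force: [0.5, 8.0, 9.9]
opening: 0.286
gripper_force: 59.7
```

```bash
python3 s.py
```

```text
[0.5086 0.068  0.1732] yawth 0.8234 th 0.8146 r 0.1501 ftool [ 6.16  5.1  -9.86] open 0.286 59.67591404914856 spring 5.828522510160399
```

Emit:
carry_out(
  motion=[
    [0,-0.0015,0,-0.01,-1],
    [0,-0.0022,0,-0.015,-1],
    [0,0,0,0,-1],
    [0,0,0,0,-1],
  ],
)

```text
time_s: 8.48
ee_pos: [0.5056, 0.0658, 0.1732]
tool_rot: [1.394, 2.814, 0.004]
ft_force: [0.8, 8.3, 10.3]
opening: 0.289
gripper_force: 59.7
```

```bash
python3 s.py
```

```text
[0.5056 0.0658 0.1732] yawth 0.8484 th 0.8393 r 0.1502 ftool [  6.11   5.66 -10.26] open 0.289 59.68783378601074 spring 5.944759960483923
```

Emit:
carry_out(
  motion=[
    [0,-0.0015,0,-0.01,-1],
    [-0.0001,-0.0022,0,-0.015,-1],
    [0,0,0,0,-1],
    [0,0,0,0,-1],
  ],
)

```text
time_s: 8.82
ee_pos: [0.5027, 0.0635, 0.1732]
tool_rot: [1.359, 2.832, 0.004]
ft_force: [0.5, 8.8, 11.0]
opening: 0.291
gripper_force: 59.7
```

```bash
python3 s.py
```

```text
[0.5027 0.0635 0.1732] yawth 0.8735 th 0.864 r 0.1501 ftool [  6.54   5.9  -10.97] open 0.291 59.73787844181061 spring 6.060802033819494
```

Emit:
carry_out(
  motion=[
    [0,-0.0015,0,-0.01,-1],
    [-0.0001,-0.0022,0,-0.015,-1],
    [0,0,0,0,-1],
    [0,0,0,0,-1],
  ],
)

```text
time_s: 9.15
ee_pos: [0.4998, 0.0612, 0.1733]
tool_rot: [1.323, 2.849, 0.004]
ft_force: [-2.1, 9.3, 11.6]
opening: 0.288
gripper_force: 59.8
```

```bash
python3 s.py
```

```text
[0.4998 0.0612 0.1733] yawth 0.8985 th 0.8887 r 0.1501 ftool [  8.52   4.44 -11.62] open 0.288 59.786707162857056 spring 6.1769457562603804
```

Emit:
carry_out(
  motion=[
    [0,-0.0015,0,-0.01,-1],
    [-0.0001,-0.0022,0,-0.015,-1],
    [0,0,0,0,-1],
    [0,0,0,0,-1],
  ],
)

```text
time_s: 9.48
ee_pos: [0.4969, 0.0587, 0.1733]
tool_rot: [1.287, 2.865, 0.004]
ft_force: [-1.5, 10.8, 11.4]
opening: 0.288
gripper_force: 59.8
```

```bash
python3 s.py
```

```text
[0.4969 0.0587 0.1733] yawth 0.9236 th 0.9136 r 0.1501 ftool [  9.02   6.08 -11.4 ] open 0.288 59.837833642959595 spring 6.293718313148329
```

Emit:
carry_out(
  motion=[
    [0,-0.0015,0,-0.01,-1],
    [-0.0001,-0.0022,0,-0.015,-1],
    [0,0,0,0,-1],
    [0,0,0,0,-1],
  ],
)

```text
time_s: 9.82
ee_pos: [0.4941, 0.0562, 0.1732]
tool_rot: [1.252, 2.881, 0.004]
ft_force: [-1.8, 10.3, 12.9]
opening: 0.288
gripper_force: 59.9
```

```bash
python3 s.py
```

```text
[0.4941 0.0562 0.1732] yawth 0.9486 th 0.9386 r 0.1502 ftool [  8.79   5.74 -12.84] open 0.288 59.89183187484741 spring 6.411324010366128
```

Emit:
carry_out(
  motion=[
    [-0.0002,-0.0015,0,-0.01,-1],
    [-0.0002,-0.0022,0,-0.015,-1],
    [0,0,0,0,-1],
    [0,0,0,0,-1],
  ],
)

```text
time_s: 10.15
ee_pos: [0.4914, 0.0536, 0.1732]
tool_rot: [-1.215, -2.897, -0.005]
ft_force: [-4.2, 12.8, 13.8]
opening: 0.289
gripper_force: 60.1
```

```bash
python3 s.py
```

```text
[0.4914 0.0536 0.1732] yawth 0.9737 th 0.9635 r 0.1501 ftool [ 12.09   5.99 -13.77] open 0.289 60.07371962070465 spring 6.528551350196419
```

Emit:
carry_out(
  motion=[
    [-0.0002,-0.0015,0,-0.01,-1],
    [-0.0002,-0.0022,0,-0.015,-1],
    [0,0,0,0,-1],
    [0,0,0,0,-1],
  ],
)

```text
time_s: 10.48
ee_pos: [0.4888, 0.051, 0.1732]
tool_rot: [-1.178, -2.911, -0.005]
ft_force: [-6.2, 15.4, 15.8]
opening: 0.29
gripper_force: 60.3
```

```bash
python3 s.py
```

```text
[0.4888 0.051  0.1732] yawth 0.9989 th 0.9886 r 0.1501 ftool [ 15.17   6.78 -15.78] open 0.29 60.25379240512848 spring 6.646521929093635
```

Emit:
carry_out(
  motion=[
    [0.0005,0,-0.0005,0,-1],
    [0.0005,0,-0.0005,0,-1],
    [0,0,0,0,-1],
    [0,0,0,0,-1],
  ],
)

```text
time_s: 10.82
ee_pos: [0.4886, 0.0509, 0.1733]
tool_rot: [-1.18, -2.911, -0.003]
ft_force: [2.6, 6.7, -0.6]
opening: 0.289
gripper_force: 59.9
```

```bash
python3 s.py
```

```text
[0.4886 0.0509 0.1733] yawth 0.9983 th 0.9898 r 0.1502 ftool [2.77 6.6  0.62] open 0.289 59.88761901855469 spring 6.652264818166274
```

Emit:
carry_out(
  motion=[
    [0,-0.0015,0,-0.01,-1],
    [0,-0.0015,0,-0.01,-1],
    [0,0,0,0,-1],
    [0,0,0,0,-1],
  ],
)

```text
time_s: 11.15
ee_pos: [0.4865, 0.0487, 0.1734]
tool_rot: [-1.15, -2.923, -0.003]
ft_force: [2.2, 8.0, -1.5]
opening: 0.296
gripper_force: 60.1
```

```bash
python3 s.py
```

```text
[0.4865 0.0487 0.1734] yawth 1.0183 th 1.0103 r 0.1502 ftool [3.83 7.4  1.53] open 0.296 60.14176547527313 spring 6.748206014695101
```

Emit:
carry_out(
  motion=[
    [0,-0.0015,0,-0.01,-1],
    [0,-0.0015,0,-0.01,-1],
    [0,0,0,0,-1],
    [0,0,0,0,-1],
  ],
)

```text
time_s: 11.48
ee_pos: [0.4845, 0.0465, 0.1733]
tool_rot: [-1.121, -2.934, -0.003]
ft_force: [1.9, 7.4, -1.4]
opening: 0.288
gripper_force: 60.2
```

```bash
python3 s.py
```

```text
[0.4845 0.0465 0.1733] yawth 1.0384 th 1.03 r 0.1502 ftool [3.52 6.73 1.46] open 0.288 60.1524943113327 spring 6.84099602617474
```

Emit:
carry_out(
  motion=[
    [0,-0.0015,0,-0.01,-1],
    [0,0,0,0,-1],
    [0,0,0,0,-1],
  ],
)

```text
time_s: 11.73
ee_pos: [0.4835, 0.0454, 0.1734]
tool_rot: [-1.106, -2.94, -0.003]
ft_force: [2.2, 8.3, -1.6]
opening: 0.287
gripper_force: 60.2
```

```bash
python3 s.py
```

```text
[0.4835 0.0454 0.1734] yawth 1.0485 th 1.0399 r 0.1502 ftool [3.88 7.69 1.63] open 0.287 60.16098976135254 spring 6.887695378627185
```

Emit:
carry_out(
  motion=[
    [0,-0.0015,0,-0.01,-1],
    [0,-0.0015,0,-0.01,-1],
    [0,0,0,0,-1],
    [0,0,0,0,-1],
  ],
)

```text
time_s: 12.07
ee_pos: [0.4815, 0.0431, 0.1733]
tool_rot: [-1.077, -2.951, -0.003]
ft_force: [2.7, 7.0, -0.3]
opening: 0.288
gripper_force: 60.2
```

```bash
python3 s.py
```

```text
[0.4815 0.0431 0.1733] yawth 1.0685 th 1.06 r 0.1502 ftool [2.45 7.09 0.35] open 0.288 60.15177547931671 spring 6.982131276909323
```

Emit:
carry_out(
  motion=[
    [0,-0.0015,0,-0.01,-1],
    [0,-0.0015,0,-0.01,-1],
    [0,0,0,0,-1],
    [0,0,0,0,-1],
  ],
)

```text
time_s: 12.4
ee_pos: [0.4796, 0.0408, 0.1733]
tool_rot: [-1.047, -2.962, -0.003]
ft_force: [1.9, 8.9, -0.9]
opening: 0.286
gripper_force: 60.2
```

```bash
python3 s.py
```

```text
[0.4796 0.0408 0.1733] yawth 1.0884 th 1.08 r 0.1502 ftool [4.12 8.06 0.95] open 0.286 60.15367090702057 spring 7.07614107734075
```

Emit:
carry_out(
  motion=[
    [0,-0.0015,0,-0.01,-1],
    [0,-0.0015,0,-0.01,-1],
    [0,0,0,0,-1],
    [0,0,0,0,-1],
  ],
)

```text
time_s: 12.73
ee_pos: [0.4777, 0.0385, 0.1734]
tool_rot: [-1.018, -2.972, -0.003]
ft_force: [2.7, 7.9, -0.5]
opening: 0.288
gripper_force: 60.2
```

```bash
python3 s.py
```

```text
[0.4777 0.0385 0.1734] yawth 1.1084 th 1.0999 r 0.1502 ftool [2.77 7.91 0.53] open 0.288 60.154298543930054 spring 7.169453467726163
```

Emit:
carry_out(
  motion=[
    [0,-0.0015,0,-0.01,-1],
    [0,-0.0015,0,-0.01,-1],
    [0,0,0,0,-1],
    [0,0,0,0,-1],
  ],
)

```text
time_s: 13.07
ee_pos: [0.4759, 0.0361, 0.1733]
tool_rot: [-0.988, -2.982, -0.003]
ft_force: [1.6, 8.1, -1.4]
opening: 0.289
gripper_force: 60.2
```

```bash
python3 s.py
```

```text
[0.4759 0.0361 0.1733] yawth 1.1284 th 1.1199 r 0.1502 ftool [3.52 7.47 1.43] open 0.289 60.154929757118225 spring 7.263386503176512
```

Emit:
carry_out(
  motion=[
    [0,-0.0015,0,-0.01,-1],
    [0,-0.0015,0,-0.01,-1],
    [0,0,0,0,-1],
    [0,0,0,0,-1],
  ],
)

```text
time_s: 13.4
ee_pos: [0.4741, 0.0337, 0.1733]
tool_rot: [-0.958, -2.992, -0.003]
ft_force: [2.4, 8.0, -0.7]
opening: 0.291
gripper_force: 60.2
```

```bash
python3 s.py
```

```text
[0.4741 0.0337 0.1733] yawth 1.1485 th 1.1396 r 0.1502 ftool [2.71 7.87 0.67] open 0.291 60.18300712108612 spring 7.355905900218542
```

Emit:
carry_out(
  motion=[
    [0,-0.0015,0,-0.01,-1],
    [0,-0.0015,0,-0.01,-1],
    [0,0,0,0,-1],
    [0,0,0,0,-1],
  ],
)

```text
time_s: 13.73
ee_pos: [0.4725, 0.0314, 0.1733]
tool_rot: [-0.928, -3.001, -0.004]
ft_force: [3.1, 10.0, -1.9]
opening: 0.287
gripper_force: 60.2
```

```bash
python3 s.py
```

```text
[0.4725 0.0314 0.1733] yawth 1.1685 th 1.1585 r 0.1502 ftool [ 3.09 10.05  1.92] open 0.287 60.17339050769806 spring 7.445106092333953
```

Emit:
carry_out(
  motion=[
    [0,-0.0015,0,-0.01,-1],
    [0,-0.0015,0,-0.01,-1],
    [0,0,0,0,-1],
    [0,0,0,0,-1],
    [0,0,0,0,-1],
  ],
)

```text
time_s: 14.15
ee_pos: [0.4709, 0.029, 0.1733]
tool_rot: [-0.898, -3.011, -0.004]
ft_force: [4.2, 10.6, -1.0]
opening: 0.289
gripper_force: 60.2
```

```bash
python3 s.py
```

```text
[0.4709 0.029  0.1733] yawth 1.1885 th 1.1773 r 0.1502 ftool [ 2.25 11.18  1.07] open 0.289 60.17854571342468 spring 7.533117770379582
```

Emit:
carry_out(
  motion=[
    [0,-0.0015,0,-0.01,-1],
    [0,-0.0005,0,-0.003,-1],
    [0,0,0,0,-1],
    [0,0,0,0,-1],
    [0,0,0,0,-1],
  ],
)

```text
time_s: 14.57
ee_pos: [0.4699, 0.0275, 0.1734]
tool_rot: [0.878, 3.016, 0.005]
ft_force: [4.6, 12.4, -2.3]
opening: 0.289
gripper_force: 60.2
```

```bash
python3 s.py; python3 -c "
from h import *
for i in range(4):
    manip.read_camera('wrist');p,R,y,o=st();print((R.T@o['ft_force']).round(2))"
```

```text
[0.4699 0.0275 0.1734] yawth 1.2016 th 1.1896 r 0.1502 ftool [ 2.79 12.92  2.35] open 0.289 60.20063281059265 spring 7.591283318689041
[ 2.54 13.09  2.69]
[ 2.06 12.68  2.26]
[ 2.92 12.34  2.33]
[ 2.37 11.9   2.15]
```

Firm contact with the stop at about 1.155 rad. The pull is held about 5 N beyond the spring, so I'll ease back now.

Emit:
carry_out(
  motion=[
    [0,0.0015,0,0.01,-1],
    [0,0.003,0,0.02,-1],
    [-0.0001,0.0045,0,0.03,-1],
    [-0.0001,0.0045,0,0.03,-1],
    [0,0.0045,0,0.03,-1],
    [-0.0001,0.0045,0,0.03,-1],
    [-0.0001,0.0045,0,0.03,-1],
    [0,0.0045,0,0.03,-1],
    [-0.0001,0.0045,0,0.03,-1],
    [-0.0001,0.0045,0,0.03,-1],
  ],
)

```text
time_s: 15.6
ee_pos: [0.4959, 0.0579, 0.1733]
tool_rot: [-1.279, -2.869, -0.002]
ft_force: [2.6, 5.4, -1.8]
opening: 0.288
gripper_force: 60.1
```

```bash
python3 s.py
```

```text
[0.4959 0.0579 0.1733] yawth 0.9297 th 0.9225 r 0.1502 ftool [2.25 5.58 1.78] open 0.288 60.11393487453461 spring 6.335540693703985
```

Emit:
carry_out(
  motion=[
    [0,0.0045,0,0.03,-1],
    [-0.0001,0.0045,0,0.03,-1],
    [-0.0001,0.0045,0,0.03,-1],
    [0,0.0045,0,0.03,-1],
    [-0.0001,0.0045,0,0.03,-1],
    [-0.0001,0.0045,0,0.03,-1],
    [0,0.0045,0,0.03,-1],
    [-0.0001,0.0045,0,0.03,-1],
    [-0.0001,0.0045,0,0.03,-1],
    [0,0.0045,0,0.03,-1],
  ],
)

```text
time_s: 16.43
ee_pos: [0.5334, 0.0823, 0.1734]
tool_rot: [1.694, 2.646, 0.001]
ft_force: [3.2, 0.8, -1.9]
opening: 0.289
gripper_force: 60.2
```

```bash
python3 s.py
```

```text
[0.5334 0.0823 0.1734] yawth 0.6293 th 0.6232 r 0.1501 ftool [-0.61  3.23  1.86] open 0.289 60.17244815826416 spring 4.929115859750077
```

Emit:
carry_out(
  motion=[
    [-0.0001,0.0045,0,0.03,-1],
    [-0.0001,0.0045,0,0.03,-1],
    [0,0.0045,0,0.03,-1],
    [-0.0001,0.0045,0,0.03,-1],
    [-0.0001,0.0045,0,0.03,-1],
    [0,0.0045,0,0.03,-1],
    [-0.0001,0.0045,0,0.03,-1],
    [-0.0001,0.0045,0,0.03,-1],
    [0,0.0045,0,0.03,-1],
    [-0.0001,0.0045,0,0.03,-1],
  ],
)

```text
time_s: 17.27
ee_pos: [0.5764, 0.0944, 0.1734]
tool_rot: [2.07, 2.362, -0.0]
ft_force: [2.2, -1.9, -1.0]
opening: 0.288
gripper_force: 60.3
```

```bash
python3 s.py
```

```text
[0.5764 0.0944 0.1734] yawth 0.3291 th 0.3242 r 0.1498 ftool [-2.17  1.9   0.99] open 0.288 60.27432560920715 spring 3.5238928787951993
```

Emit:
carry_out(
  motion=[
    [-0.0001,0.0045,0,0.03,-1],
    [0,0.0045,0,0.03,-1],
    [-0.0001,0.0045,0,0.03,-1],
    [-0.0001,0.0045,0,0.03,-1],
    [0,0.0045,0,0.03,-1],
    [-0.0001,0.0045,0,0.03,-1],
    [-0.0001,0.0045,0,0.03,-1],
    [0,0,0,0,-1],
  ],
)

```text
time_s: 17.93
ee_pos: [0.608, 0.095, 0.1733]
tool_rot: [2.306, 2.132, -0.0]
ft_force: [-0.5, -3.7, 3.8]
opening: 0.288
gripper_force: 60.6
```

```bash
python3 s.py
```

```text
[0.608  0.095  0.1733] yawth 0.1189 th 0.1124 r 0.1496 ftool [-3.75 -0.21 -3.78] open 0.288 60.57045578956604 spring 2.528468488857646
```

Emit:
carry_out(
  motion=[
    [0,0.003,0,0.02,-1],
    [-0.0001,0.003,0,0.02,-1],
    [0,0.003,0,0.02,-1],
    [0,0.003,0,0.02,-1],
    [0,0.003,0,0.02,-1],
    [0,0.0015,0,0.01,-1],
    [0,0,0,0,-1],
    [0,0,0,0,-1],
  ],
)

```text
time_s: 18.6
ee_pos: [0.6231, 0.0928, 0.1733]
tool_rot: [2.418, 2.005, -0.002]
ft_force: [-0.2, -5.2, 3.1]
opening: 0.291
gripper_force: 60.8
```

```bash
python3 s.py
```

```text
[0.6231 0.0928 0.1733] yawth 0.0114 th 0.0104 r 0.1494 ftool [-5.12  0.76 -3.14] open 0.291 60.766425132751465 spring 2.0486734770147
```

Emit:
carry_out(
  motion=[
    [0,0.0012,0,0.008,-1],
    [0,0,0,0,-1],
    [0,0,0,0,-1],
    [0,0,0,0,-1],
  ],
)

```text
time_s: 18.93
ee_pos: [0.6236, 0.0928, 0.1733]
tool_rot: [-2.425, -1.996, 0.003]
ft_force: [-5.5, -5.7, 4.7]
opening: 0.287
gripper_force: 60.9
```

```bash
python3 s.py
```

```text
[0.6236 0.0928 0.1733] yawth 0.0039 th 0.0071 r 0.1495 ftool [-6.63 -4.29 -4.65] open 0.287 60.92282295227051 spring 2.0333291942357046
```

Emit:
carry_out(
  motion=[
    [0,0,0,0,0.2],
    [0,0,0,0,0.6],
    [0,0,0,0,1],
    [0,0,0,0,1],
    [0,0,0,0,1],
    [0,0,0,0,1],
    [0,0,-0.03,0,1],
    [0,0,-0.03,0,1],
    [0,0,-0.03,0,1],
    [0,0,0,0,1],
  ],
)

```text
time_s: 19.77
ee_pos: [0.6259, 0.0934, 0.2688]
tool_rot: [2.422, 1.994, 0.009]
ft_force: [1.6, 0.4, 0.1]
opening: 1.002
gripper_force: 0.0
```

```bash
python3 - <<'E'
from h import *
p,R,y,o=st();print(p,y,o["opening"],o["ft_force"])
for n in ("wrist","top","scene"):
    c=manip.read_camera(n);cv2.imwrite(f"pics/{n}2.png",c["color"])
    import pickle;pickle.dump(c,open(f"{n}2.pkl","wb"));print(proj(c,[.596,-.0541,.192]))
E
```

```text
[0.62590955 0.09335538 0.26881942] -0.19288408185529657 1.002143178348032 [1.58789972 0.35645822 0.0781753 ]
[[276.08755554 399.9633412 ]]
[[301.90503986 190.43002508]]
[[281.72368187 226.87911223]]
```

View pics/wrist2.png

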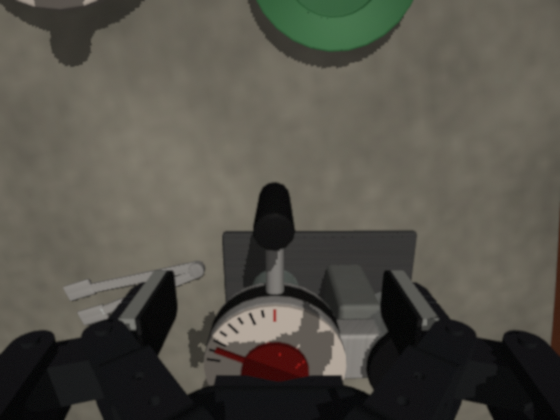

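The lever (handle top at (274,235)) is back over its rest line. The needle end is at (216,350), about 1.15 rad round. Next, the tool goes over the drum axis and turns across the bar.

Emit:
carry_out(
  motion=[
    [-0.03,0,0,0,1],
    [-0.03,0,0,0,1],
    [-0.03,0,0,0,1],
    [-0.03,0,0,0,1],
    [-0.0304,-0.001,0,0,1],
    [0,0,0,-0.12,1],
    [0,0,0,-0.12,1],
    [0,0,0,-0.12,1],
    [0,0,0,-0.12,1],
    [0,0,0,-0.12,1],
  ],
)

```text
time_s: 20.75
ee_pos: [0.5942, -0.0542, 0.2619]
tool_rot: [-1.718, -2.628, 0.001]
ft_force: [-0.6, 0.1, -1.0]
opening: 0.997
gripper_force: 0.0
```

Emit:
carry_out(
  motion=[
    [0,0,0,-0.12,1],
    [0,0,0,-0.12,1],
    [0,0,0,-0.12,1],
    [0,0,0,-0.12,1],
    [0,0,0,-0.08,1],
    [0,0,0,0,1],
    [0,0,0,0,1],
  ],
)

```text
time_s: 21.33
ee_pos: [0.5944, -0.0541, 0.2624]
tool_rot: [-0.938, -2.997, 0.0]
ft_force: [-0.9, -0.3, 0.2]
opening: 0.997
gripper_force: 0.0
```

```bash
python3 - <<'E'
from h import *
p,R,y,o=st();print(p,y-YAW,o["opening"],o["ft_force"],"delta",R.T@(np.array([*C,.168])-p))
c=manip.read_camera("wrist");cv2.imwrite("pics/w3.png",c["color"]);u=np.array([R[0,0],R[1,0],0])
print(proj(c,[[*C,.192],np.array([*C,.192])+.03*u,np.array([*C,.192])-.03*u]))
E
```

```text
[ 0.59436636 -0.05407908  0.26236467] 1.1571853694630085 0.9967516820742426 [-0.93167202 -0.33118225  0.20409346] delta [-0.00148976  0.00096542  0.09436211]
[[280.79218075 225.94025935]
 [280.90896786 179.83831695]
 [280.67922211 268.55365077]]
```

View pics/w3.png

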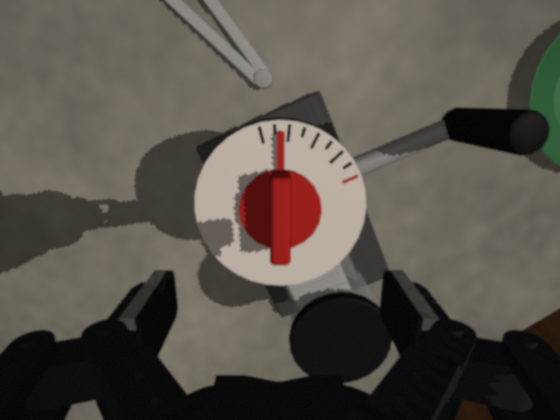

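The bar stands upright in the picture at u≈281, v 173–265, where it was predicted, so the pads are square across it. Going down to pinch.

Emit:
carry_out(
  motion=[
    [-0.0015,0.001,0,0,1],
    [0,0,0.03,0,1],
    [0,0,0.03,0,1],
    [0,0,0.022,0,1],
    [0,0,0.01,0,1],
    [0,0,0,0,1],
    [0,0,0,0,1],
  ],
)

```text
time_s: 21.97
ee_pos: [0.5967, -0.0543, 0.1719]
tool_rot: [0.935, 2.999, 0.0]
ft_force: [0.7, 0.1, 0.0]
opening: 1.0
gripper_force: 0.0
```

Emit:
carry_out(
  motion=[
    [0,0,0,0,-1],
    [0,0,0,0,-1],
    [0,0,0,0,-1],
    [0,0,0,0,-1],
    [0,0,0,0,-1],
    [0,0,0,0,-1],
    [0,0,0,0,-1],
    [0,0,0,0,-1],
    [0,0,0,0,-1],
    [0,0,0,0,-1],
  ],
)

```text
time_s: 22.8
ee_pos: [0.5966, -0.0543, 0.1717]
tool_rot: [0.934, 2.999, -0.0]
ft_force: [-1.1, -0.2, 5.1]
opening: 0.151
gripper_force: 58.8
```

```bash
python3 s.py; python3 -c "
from h import *
p,R,y,o=st();print(y-YAW,o['wrist_torque'])"
```

```text
[ 0.5966 -0.0543  0.1717] yawth 1.1643 th -1.7198 r 0.0006 ftool [ 0.8  -0.76 -5.09] open 0.151 58.81375193595886 spring -6.083085851737605
1.1598889708373694 [-0.16701463  0.37322747 -0.02928339]
```

Emit:
carry_out(
  motion=[
    [0,0,0,0.08,-1],
    [0,0,0,0.08,-1],
    [0,0,0,0.08,-1],
    [0,0,0,0.08,-1],
    [0,0,0,0.08,-1],
    [0,0,0,0.08,-1],
    [0,0,0,0.08,-1],
    [0,0,0,0.08,-1],
    [0,0,0,0.08,-1],
    [0,0,0,0.08,-1],
  ],
)

```text
time_s: 23.63
ee_pos: [0.5954, -0.055, 0.1717]
tool_rot: [-2.034, -2.394, 0.004]
ft_force: [-10.0, -6.5, 10.2]
opening: 0.148
gripper_force: 59.6
```

Emit:
carry_out(
  motion=[
    [0,0,0,0.08,-1],
    [0,0,0,0.08,-1],
    [0,0,0,0.08,-1],
    [0,0,0,0.04,-1],
    [0,0,0,0.04,-1],
    [0,0,0,0,-1],
    [0,0,0,0,-1],
  ],
)

```text
time_s: 24.22
ee_pos: [0.5948, -0.055, 0.1716]
tool_rot: [-2.386, -2.044, 0.006]
ft_force: [-14.9, -6.9, 11.8]
opening: 0.149
gripper_force: 59.9
```

```bash
cat > q.py <<'E'
from h import *
p,R,y,o=st();print(p,y-YAW,o['wrist_torque'],o["ft_force"],o["opening"])
E
python3 q.py
```

```text
[ 0.59479987 -0.0550338   0.17163344] 0.03890696110442041 [-1.24464686  2.72849223 -0.02869911] [-14.86297353  -6.8700396   11.8177755 ] 0.14928223418501474
```

Emit:
carry_out(
  motion=[
    [0,0,0,0.02,-1],
    [0,0,0,0.015,-1],
    [0,0,0,0,-1],
    [0,0,0,0,-1],
  ],
)

```text
time_s: 24.55
ee_pos: [0.5948, -0.055, 0.1716]
tool_rot: [-2.421, -2.002, 0.006]
ft_force: [-14.0, -7.3, 12.7]
opening: 0.146
gripper_force: 59.9
```

```bash
python3 q.py
```

```text
[ 0.59477944 -0.05502422  0.17164352] 0.004164555972027029 [-1.25460812  2.82177474 -0.02092586] [-13.9851843   -7.30652804  12.65997106] 0.14555501014861896
```

Emit:
carry_out(
  motion=[
    [0,0,0,0.015,-1],
    [0,0,0,0,-1],
    [0,0,0,0,-1],
  ],
)

```text
time_s: 24.8
ee_pos: [0.5948, -0.055, 0.1716]
tool_rot: [-2.435, -1.985, 0.006]
ft_force: [-14.3, -7.4, 12.4]
opening: 0.149
gripper_force: 60.3
```

```bash
python3 q.py
```

```text
[ 0.59476595 -0.05500364  0.17164281] -0.010051810548410811 [-1.3344903   2.79887892  0.67561521] [-14.32530849  -7.41636696  12.39168155] 0.1493606911528062
```

Emit:
carry_out(
  motion=[
    [0,0,0,0.015,-1],
    [0,0,0,0,-1],
    [0,0,0,0,-1],
  ],
)

```text
time_s: 25.05
ee_pos: [0.5948, -0.055, 0.1717]
tool_rot: [-2.449, -1.967, 0.006]
ft_force: [-14.3, -7.2, 13.9]
opening: 0.148
gripper_force: 62.5
```

```bash
python3 q.py
```

```text
[ 0.59477182 -0.05498619  0.17165426] -0.024489769237739267 [-1.37282428  2.85377877  1.19959286] [-14.34481527  -7.15760498  13.87094497] 0.14812107711095837
```

The zero stop is felt, with the torque stepping up. I'll take off the strain, open and lift.

Emit:
carry_out(
  motion=[
    [-0.0005,-0.001,-0.0008,-0.012,-1],
    [0,0,0,0,-1],
    [0,0,0,0,-1],
  ],
)

```text
time_s: 25.3
ee_pos: [0.5945, -0.055, 0.1717]
tool_rot: [-2.437, -1.982, 0.004]
ft_force: [-5.1, -5.3, -0.2]
opening: 0.147
gripper_force: 60.7
```

```bash
python3 q.py
```

```text
[ 0.59448192 -0.05504909  0.17174796] -0.012590455275428986 [-1.12217323  1.00736468  0.79935342] [-5.08399019 -5.27063835 -0.20408653] 0.14738350241642295
```

Emit:
carry_out(
  motion=[
    [0,0,0,0,-0.4],
    [0,0,0,0,0],
    [0,0,0,0,0.4],
    [0,0,0,0,1],
    [0,0,0,0,1],
    [0,0,0,0,1],
    [0,0,-0.03,0,1],
    [0,0,-0.03,0,1],
    [0,0,-0.03,0,1],
    [0,0,0,0,1],
  ],
)

```text
time_s: 26.13
ee_pos: [0.5969, -0.0547, 0.2675]
tool_rot: [2.434, 1.978, 0.007]
ft_force: [0.7, 0.4, -0.0]
opening: 0.993
gripper_force: 0.0
```

```bash
python3 q.py; python3 - <<'E'
from h import *
c=manip.read_camera("wrist");cv2.imwrite("pics/w4.png",c["color"])
E
```

```text
[ 0.59688625 -0.0547232   0.26747566] -0.012930592948192543 [-0.00536152 -0.02446485 -0.02607492] [ 0.72964734  0.40734323 -0.03323615] 0.9930157574978057
```

View pics/w4.png

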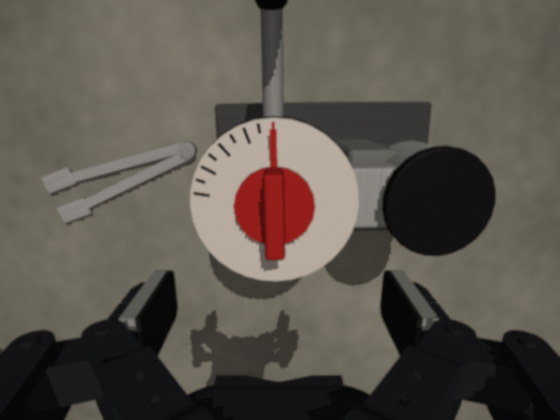

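The needle (273,130) covers the red zero mark, the lever is at rest in line with it, and the gripper is clear of everything. Handing in.

```bash
python3 -c "
from station import manip
print(manip.finish_job())"
```

```text
the job is handed in; nothing more can be done
None
```

I worked the doser through its full dose and handed the job in at about 26 s: the lever met the portion stop at about 1.155 rad, was held there about 5 N beyond the spring, and was eased back to rest. The pointer is on its zero mark and the gripper is clear; the hand-in returned no verdict.

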